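# Snap the cover cap onto the foot rest's bolt stud and hold it down

## Task

The shoe-shine foot rest bolted to the bench has a red cover cap on one of its two bolt studs; the other stud is bare. Pick up the loose red cap, set it straight over the bare stud and press it down past the click until its rim is fully home on the black washer, then keep pressing: finish with the gripper still on the cap, pushing it firmly down on the washer, with about 10 N. Do not disturb the jar, the key ring, the yellow boot insert or the shoe brush.

Things in the scene. Friction and masses are not known exactly. Their poses are not given: they have to be found in the camera images.
- cap: The loose red plastic cover cap, a round hollow cap 38 mm in diameter and 32 mm tall (rim bevelled at the top), about 30 g, standing mouth down on the bench. Origin: centre of its open underside (rim), z up through the closed top. The bore is 30 mm wide and 28 mm deep, narrowed to 24.4 mm by a snap lip in the lowest 4 mm.
- foot_rest: Fixed foot rest: steel plate 70 x 330 mm, 6 mm thick; on its middle a wooden block with black tread, 75 x 140 mm, top 43 mm above the bench. Origin: centre of the plate's underside; local x across, y along the plate. The bare stud is on the centre line 135 mm towards local -y; a fixed red cap, same size as the loose one, covers the other stud (washer too) 135 mm towards +y.
- stud_seat (a point): Point on the top face of the black washer on the bare stud's axis (9 mm above the bench), where the centre of the cap's rim comes when fully home, in any turn about the stud. Four white sprung lugs bulge from the stud to 28 mm across, widest 10 mm above the washer.
- stud_top (a point): Centre of the bare stud's top, 26 mm above the washer. The stud is an upright brass post 21 mm in diameter, its top 8 mm tapering to 10 mm. The cap's lip meets the lugs with the rim about 15 mm above the washer; pushing past takes about 7 to 14 N; from about 8 mm the lugs let go (click) and pull the cap down with up to about 10 N until the rim nears the washer.
- jar: Bystander: glass jar with cork lid, 70 mm in diameter, 103 mm tall. Origin: centre of its base.
- key_ring: Bystander: steel key ring lying flat, 37 mm across, 5 mm thick, with two keys that reach 65 mm from its centre towards local +x. Origin: centre of the ring, on the bench.
- boot_insert: Bystander: flat yellow boot insert, about 205 mm long along local x (from -86 to +118 mm), 66 mm wide, 9 mm thick. Origin: on its underside near the middle.
- brush: Bystander: shoe brush with black plastic handle, 160 mm long along local x, 46 mm wide, 44 mm tall. Origin: centre of its underside.
- washer: Fixed black washer round the foot of the bare stud, lying on the steel plate: 50 mm in diameter, 3 mm thick, rigid. The rim of the cap lands on it. Origin: centre of its underside, 6 mm above the bench.
Things that resemble listed ones, but are neither listed nor needed, are in the scene too. There is more than one size of the cap; the job needs the largest.

How it is judged (in metres and radians):
On the way, in this order (a step that is already met when the one before it is completed fails the run):
1. the loose cap is picked up clear of the bench (height (world z) of cap above 0.04 m and contact force between the fingers and cap above 1 N), for 0.2 s.
2. the cap has clicked over the lugs of the bare stud (z of cap in the frame of stud_seat below 0.003 m and horizontal distance between cap and stud_seat below 0.003 m), for 0.1 s.
At the end, for the whole second after the job is handed in: The cap sits on the bare stud with its rim within 2 mm of the washer and 3 mm of the stud's axis, upright within 0.1 rad and still, the fingers are on it (over 3 N) and it is being pushed against the washer with more than 5 N through the last second (z of cap in the frame of stud_seat below 0.002 m and horizontal distance between cap and stud_seat below 0.003 m and angle between cap's own z axis and vertical below 0.1 rad and contact force between cap and washer above 5 N and contact force between the fingers and cap above 3 N and linear speed of cap below 0.02 m/s); the arm keeps its last pose, push and grip.
It fails at once if the jar is moved by more than 30 mm or tipped (distance of jar from where it was at the start of the episode above 0.03 m or angle between jar's own z axis and vertical above 0.3 rad).
It fails at once if the key ring is moved by more than 30 mm (distance of key_ring from where it was at the start of the episode above 0.03 m).
It fails at once if the boot insert is moved by more than 30 mm (distance of boot_insert from where it was at the start of the episode above 0.03 m).
It fails at once if the shoe brush is moved by more than 30 mm (distance of brush from where it was at the start of the episode above 0.03 m).
It also fails if it takes over 40 s, if anything falls off the work surface, if the arm or the gripper's body presses on something with over 40 N, if the wrist force passes 120 N, or if a joint passes its speed limit or range.

## Robot

A 6-joint arm with a two-finger parallel gripper is mounted at the origin on the work surface. World frame = base frame: x ahead of the robot, y to its left, z up, the work surface at z = 0. Lengths are in m, angles in degrees, forces in N, time in s.
With the tool pointing down it reaches from about 0.25 to 0.725 m from the base axis. Payload 9.7 kg.
Tool frame: the origin (TCP) lies midway between the tips of the shut fingers; the grasp point (between the pads) lies 19 mm behind it (bot.pinch_z is the distance from the TCP to the grasp point, in m); z points along the fingers, y is the line along which they close (so a half turn about z gives the same grasp; the last joint's range is limited). The gripper opens to 85 mm and grips with 20 to 120 N. Pads are 22 mm wide; open, the fingers measure 114 mm over their backs; the gripper's body (76 mm by 85 mm) begins 54 mm behind the grasp point. The pads swing forward as they close: fully open they stand 13 mm farther back than shut.
Start: joints at [-66.75, 4.979, 10.078, 95.1, 0, 90], TCP at [0.217, -0.505, 0.231] pointing down, gripper open.
Joint ranges: [-179.16, 179.16], [-48.56, 103.87], [-65.8, 70.77], [-126.05, 130.52], [-82.76, 87.17], [-180, 180]. Speed limits (degrees/s): [127.2, 127.2, 147.25, 180, 180, 180].

## Interface

Orientations are given as [roll, pitch, yaw] about the fixed x, y, z axes, in that order (R = Rz(yaw) Ry(pitch) Rx(roll)).
In Python, from workcell import sensors, camera, ticket, bot gives the robot as it stands.
- The arm moves only by the shell command python3 -m handwheel 'ROWS' [FORCE]. ROWS is a JSON object of lists of equal length, an entry for each row: "gripper": the opening, from -1 (shut) to 1 (fully open); "slide": the shift along the tool's x, y, z in mm, a list of three; "yaw": the turn about the tool's z in rad. A call has 1 to 8 rows; each row shifts and turns the commanded pose from where the row before left it, along the tool's axes as they then stand; what a row does not reach is not made up. A row lasts 1/12 s, in which the tool goes at most 41.7 mm and 7.16 degrees, less where a joint would pass 70% of its speed; a pose out of reach is approached as far as the arm can. A call is refused whole if a number of a shift passes 41.7 or a number of a turn 0.125, either way. A call with a gripper value outside its range is refused whole. The fingers move at their own pace and stop on an object; FORCE is the grip in N (left out, the last holds). Time passes only in rows, so rows that do not move let the fingers close. It gives the time, the measured TCP pose, the force, the opening and the grip force at its end, in the units of the state.
- sensors.get_obs(): the state, without advancing time (a new reading comes with each control period).
- camera(name): name is "scene" or "side" or "wrist"; returns a dict with "img" (420x560x3 uint8, red, green, blue), "fx", "fy", "cx", "cy" (pixels), "dist" ([k1, k2, p1, p2, k3] as OpenCV has them; the pictures are not rectified), "R" (3x3) and "t" (3): a world point X has camera coordinates R X + t. Camera axes: x right, y down, z forward; pixel columns grow to the right and rows downward; lengths in m; the calibration is good to about 2 mm. A picture is of the moment at which its call begins. There is no depth.
- ticket.job_done(): hands the job in; it is judged then, once.
The state is a dict: "time": time; "q": joint angles; "qd": joint speeds; "joint_efforts": joint torques, N m; "ee_pos": TCP position; "tcp_rot": TCP orientation; "wrist_force": force on the tool from outside, world axes, zero at the start; "torque": the same for the moment, N m; "opening": finger opening in m; "grasp_force": force on a finger pad.
Only numpy, scipy, OpenCV 4.12 (cv2) and the standard library are available. Lean on these libraries where they do the work, as an engineer would, in place of code of your own. Each camera call takes 0.05 s, during which the arm holds its last target. There are 200 camera calls.

## Working session

There is one attempt and no reset: what is moved stays moved. The work goes in short steps, Python scripts to look and compute and a shell command to move; the robot and the scene stay as the last step left them, time stands still between calls to the robot, and variables do not carry over. Pictures are saved under pics/ and viewed, at most 10 in all, crops included, and the job is handed in when it is done.

```bash
mkdir -p pics; python3 - <<'E'
from workcell import sensors,camera,bot
import cv2,numpy as np
o=sensors.get_obs();print(o['time'],o['ee_pos'],o['tcp_rot'],o['opening'],bot.pinch_z)
ims=[]
for n in ['scene','side','wrist']:
    c=camera(n);cv2.imwrite(f'pics/{n}0.png',c['img'][:,:,::-1])
    np.savez(f'{n}0.npz',**c);print(n,-c['R'].T@c['t'],c['fx'],c['dist'])
E
```

```text
0.0 [ 0.21703115 -0.50512292  0.23058494] [-1.79923967e+02 -6.14395417e-04  2.32497915e+01] 0.0852697209243384 0.0187
scene [ 1.10528386 -0.58729235  0.67256695] 415.74014812458563 [-0.01231652  0.          0.          0.          0.        ]
side [ 0.37819643 -0.68133373  0.7183954 ] 404.69261078736713 [-0.12006639  0.          0.          0.          0.        ]
wrist [ 0.2947779  -0.47152642  0.37378123] 346.90483950264115 [-0.05717978  0.          0.          0.          0.        ]
```

View pics/scene0.png

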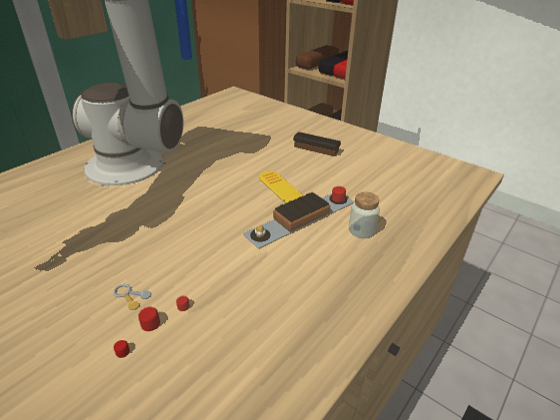

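View pics/side0.png

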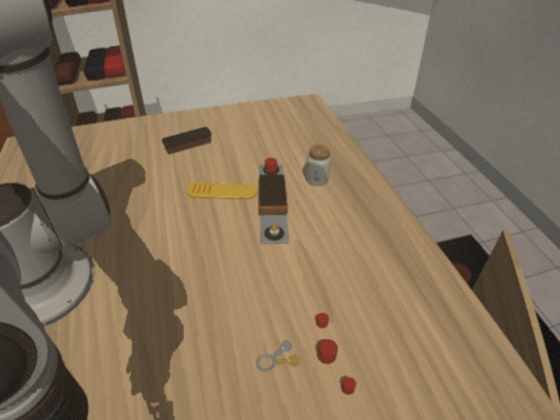

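The scene view shows three red loose caps, at (149,319), (182,303) and (121,348). The one at (149,319) looks largest. The bare stud is at (260,232) and the fixed cap at (339,195). In the side view the same caps are at (328,351), (322,320) and (348,385), with the stud at (274,231) and the fixed cap at (271,165). Next I'll triangulate them.

```bash
cat > h.py <<'E'
import cv2,numpy as np
def ray(c,uv):
    K=np.array([[c['fx'],0,c['cx']],[0,c['fy'],c['cy']],[0,0,1]],float)
    p=cv2.undistortPoints(np.array([[uv]],float),K,np.asarray(c['dist'],float))[0,0]
    R=np.asarray(c['R']);o=-R.T@np.asarray(c['t']);d=R.T@np.array([p[0],p[1],1]);return o,d/np.linalg.norm(d)
def plane(c,uv,z):
    o,d=ray(c,uv);return o+d*(z-o[2])/d[2]
def tri(c1,u1,c2,u2):
    A=np.zeros((3,3));b=np.zeros(3);L=[ray(c1,u1),ray(c2,u2)]
    for o,d in L:
        P=np.eye(3)-np.outer(d,d);A+=P;b+=P@o
    X=np.linalg.solve(A,b);return X,max(np.linalg.norm((np.eye(3)-np.outer(d,d))@(X-o)) for o,d in L)
def proj(c,X):
    K=np.array([[c['fx'],0,c['cx']],[0,c['fy'],c['cy']],[0,0,1]],float)
    return cv2.projectPoints(np.array([X],float),cv2.Rodrigues(np.asarray(c['R']))[0],np.asarray(c['t'],float),K,np.asarray(c['dist'],float))[0].ravel()
def red(img,amin=40):
    h=cv2.cvtColor(img,cv2.COLOR_RGB2HSV)
    m=(((h[...,0]<6)|(h[...,0]>172))&(h[...,1]>170)&(h[...,2]>70)).astype(np.uint8)
    n,l,s,ce=cv2.connectedComponentsWithStats(m)
    return [(ce[i].round(1),s[i]) for i in range(1,n) if s[i][4]>=amin],l
E
python3 - <<'E'
from h import *
C={n:dict(np.load(n+'0.npz')) for n in ['scene','side','wrist']}
for n in C:
    for ce,s in red(C[n]['img'])[0]: print(n,ce,s)
S,D=C['scene'],C['side']
for nm,a,b in [('big',(149,319),(328,351)),('near',(182,303),(322,320)),('far',(121,348),(348,385)),('fixed',(339,195),(271,166)),('stud',(260,230),(274,229)),('key',(123,290),(265,363)),('jar',(364,222),(318,168))]:
    X,e=tri(S,a,D,b);print(nm,X.round(4),e.round(4),'r',np.hypot(*X[:2]).round(3))
x=S['img'][270:370,90:220];cv2.imwrite('pics/crop1.png',cv2.resize(x,None,fx=5,fy=5,interpolation=cv2.INTER_CUBIC)[:,:,::-1])
E
```

```text
scene [347.2   1.4] [341   0  12   5  43]
scene [340.2  68.7] [333  59  14  19 181]
scene [337.8 193.2] [332 187  14  15 144]
scene [181.7 302.8] [177 296  11  15 117]
scene [148.1 318.5] [139 307  20  24 351]
scene [121.  348.3] [114 340  15  18 195]
side [111.9  63.1] [104  56  18  16 156]
side [270.7 162.4] [266 159  10   9  67]
side [322.3 319. ] [317 314  11  13  91]
side [327.6 350. ] [319 340  18  23 293]
side [348.5 384.8] [343 378  12  15 130]
big [ 0.579 -0.333  0.017] 0.0003 r 0.668
near [ 0.5931 -0.2624  0.0125] 0.0001 r 0.649
far [ 0.5911 -0.4052  0.0124] 0.0 r 0.717
fixed [0.6293 0.2732 0.0201] 0.0008 r 0.686
stud [0.5664 0.0095 0.023 ] 0.001 r 0.566
key [ 0.4596 -0.3159  0.0012] 0.0011 r 0.558
jar [0.7514 0.2006 0.0341] 0.0041 r 0.778
```

View pics/crop1.png

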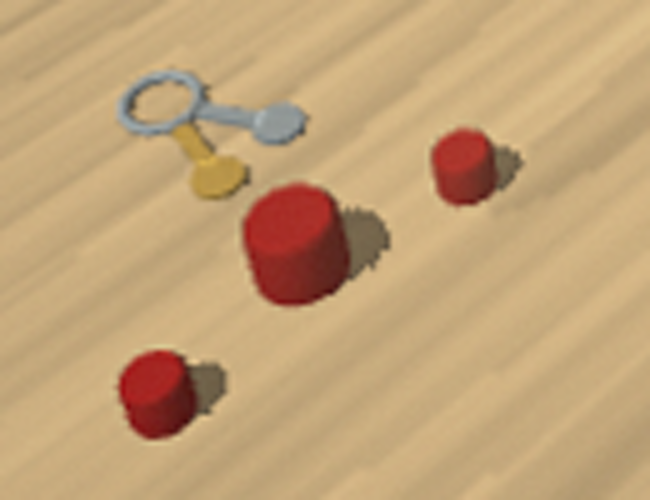

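View pics/wrist0.png

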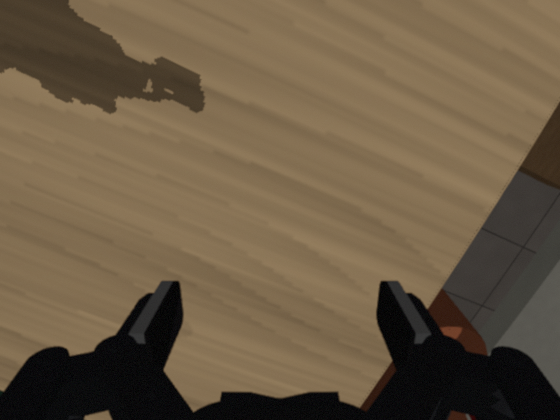

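The crop confirms it: of the three loose caps, the one at scene (149,319) is clearly wider and taller than those at (182,303) and (121,348). Its mid-height of 17 mm fits the 32 mm cap. The other two are smaller decoys, and the fixed cap is on the foot rest. The wrist view shows only bench and shadow, with the fingers at the bottom and image up along tool +x. I'll move over for a wrist look.

```bash
python3 -m handwheel '{"gripper":[0.25,0.25,0.25,0.25,0.25,0.25,0.25,0.25],"slide":[[38,-2,0],[38,-2,0],[38,-2,0],[38,-2,0],[38,-2,0],[38,-2,0],[38,-2,0],[0,0,0]],"yaw":[0,0,0,0,0,0,0,0]}' 60
cat > look.py <<'E'
from workcell import sensors,camera
from h import *
import sys
k=sys.argv[1]
o=sensors.get_obs();print(o['time'],o['ee_pos'].round(4),np.round(o['tcp_rot'],2),round(o['opening'],4),np.round(o['wrist_force'],2),o['q'])
c=camera('wrist');np.savez(f'w{k}.npz',**c);cv2.imwrite(f'pics/w{k}.png',c['img'][:,:,::-1])
for ce,s in red(c['img'])[0]: print(ce,s)
E
python3 look.py 1
```

```text
time: 0.82
ee_pos: [0.4607, -0.3843, 0.23]
tcp_rot: [-179.9, -0.1, 23.5]
wrist_force: [0.6, -1.3, -0.3]
opening: 0.0537
grasp_force: 0.0
0.8167 [ 0.4607 -0.3843  0.23  ] [-1.7992e+02 -5.0000e-02  2.3520e+01] 0.0537 [ 0.61 -1.29 -0.29] [-3.98751759e+01  1.20653211e+01  1.78792070e+01  9.58632135e+01
  8.53273193e-02  1.16604418e+02]
[216.    4.2] [202   0  26  13 216]
[277.5  42.7] [ 259   21   38   45 1275]
[354.   62.7] [343  50  23  27 485]
```

View pics/w1.png

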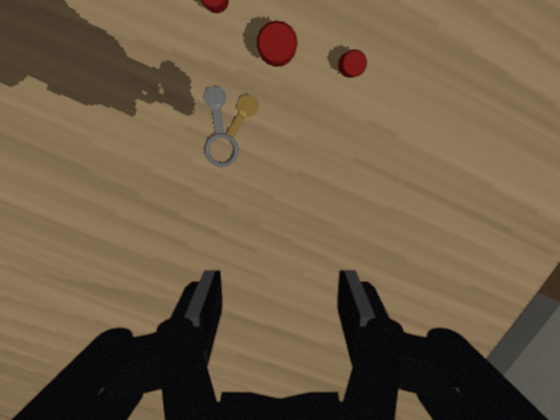

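The wrist view shows the big cap at (278,43), the small decoys at (216,4) and (354,63), and the key ring at (221,150). The current yaw leaves room for the half-open fingers. I'll move 80 mm forward for the second view.

```bash
python3 -m handwheel '{"gripper":[0.25,0.25,0.25,0.25],"slide":[[32,0,0],[32,0,0],[16,0,0],[0,0,0]],"yaw":[0,0,0,0]}'; python3 look.py 2
python3 - <<'E'
from h import *
a=dict(np.load('w1.npz'));b=dict(np.load('w2.npz'));S=dict(np.load('scene0.npz'));D=dict(np.load('side0.npz'))
def big(c):
    r,l=red(c['img'],300);i=max(r,key=lambda t:t[1][4]);return i[0]
ua,ub=big(a),big(b);print(ua,ub,tri(a,ua,b,ub),tri(S,(148.1,318.5),b,ub),tri(D,(327.6,350),b,ub))
def size(c,z):
    r,_=red(c['img'],300);ce,s=max(r,key=lambda t:t[1][4]);f=c['fx'];o=-c['R'].T@c['t'];return s[2]/f*(o[2]-z)
print('diam at top',size(b,.032), plane(b,ub,.028),plane(b,ub,.017))
E
```

```text
time: 1.2
ee_pos: [0.5311, -0.355, 0.2302]
tcp_rot: [-179.9, 0.0, 23.4]
wrist_force: [-0.6, 0.0, -0.1]
opening: 0.053
grasp_force: 0.0
1.2 [ 0.5311 -0.355   0.2302] [-1.7994e+02  1.0000e-02  2.3360e+01] 0.053 [-0.6   0.02 -0.13] [-3.37662590e+01  1.78623217e+01  2.49325722e+01  9.71327218e+01
  2.28158875e-02  1.22878264e+02]
[215.5  81.4] [203  69  26  26 536]
[275.9 127.3] [ 259  110   35   36 1020]
[347.8 142.7] [337 131  23  24 397]
[277.5  42.7] [275.9 127.3] (array([ 0.57749005, -0.33110947,  0.02802258]), np.float64(0.00010149195553952726)) (array([ 0.57594802, -0.33201785,  0.01568322]), np.float64(0.0007529596347550683)) (array([ 0.57749415, -0.33183206,  0.01955204]), np.float64(0.0009936598382627806))
diam at top 0.03443768221250363 [ 0.57744942 -0.33101624  0.028     ] [ 0.57645003 -0.33132954  0.017     ]
```

The cap is at (0.577, -0.331). The red blob's centre stands about 28 mm high, near the top as expected, and its top is about 34 mm across inside the bevel. It is 52 mm ahead in tool x and -4 mm in tool y. I'll descend there.

```bash
python3 -m handwheel '{"gripper":[0.25,0.25,0.25,0.25,0.25,0.25,0.25,0.25],"slide":[[26,-2,30],[26,-2,30],[0,0,30],[0,0,30],[0,0,25],[0,0,15],[0,0,0],[0,0,0]],"yaw":[0,0,0,0,0,0,0,0]}'; python3 look.py 3
```

```text
time: 1.92
ee_pos: [0.5742, -0.3324, 0.0712]
tcp_rot: [-179.9, 0.1, 23.2]
wrist_force: [0.1, 0.3, 1.1]
opening: 0.0539
grasp_force: 0.0
1.9167 [ 0.5742 -0.3324  0.0712] [-1.7994e+02  6.0000e-02  2.3180e+01] 0.0539 [0.14 0.25 1.13] [-3.00608048e+01  2.04497005e+01  1.06057554e+01  8.02351767e+01
 -1.17888687e-02  1.26763678e+02]
[174.5 163.2] [157 146  36  36 833]
[280.3 240.5] [ 250  205   60   62 2370]
[396.2 256. ] [378 239  37  34 937]
```

View pics/w3.png

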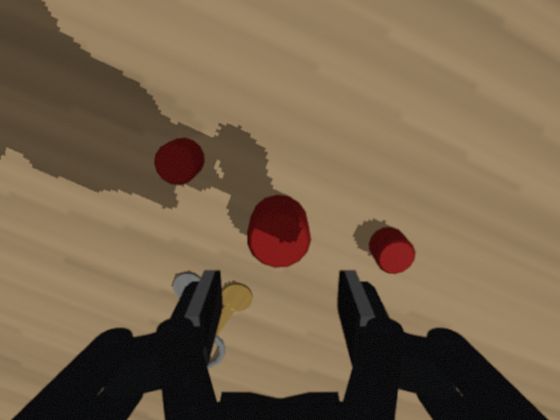

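The cap is centred between the fingers, at (279,232). The gold key tip at (237,297) is about 12 mm clear of the left finger's path. I'll go 3 mm forward, then down and grip.

```bash
python3 -m handwheel '{"gripper":[0.25,0.25,0.25,0.25,0.25,0.25],"slide":[[3,0,20],[0,0,20],[0,0,14],[0,0,10],[0,0,5],[0,0,0]],"yaw":[0,0,0,0,0,0]}' 80; python3 -m handwheel '{"gripper":[-1,-1,-1,-1,-1,-1],"slide":[[0,0,0],[0,0,0],[0,0,0],[0,0,0],[0,0,0],[0,0,0]],"yaw":[0,0,0,0,0,0]}' 80
```

```text
time: 2.47
ee_pos: [0.5783, -0.3308, 0.0024]
tcp_rot: [180.0, 0.0, 23.2]
wrist_force: [-0.1, -0.4, -0.3]
opening: 0.0535
grasp_force: 0.0
time: 2.97
ee_pos: [0.5793, -0.3311, 0.0042]
tcp_rot: [179.9, -0.1, 23.2]
wrist_force: [-0.4, 0.2, 6.7]
opening: 0.0357
grasp_force: 80.3
```

```bash
python3 -m handwheel '{"gripper":[-1,-1,-1,-1,-1,-1,-1,-1],"slide":[[0,0,-15],[0,0,-30],[0,0,-35],[0,0,-35],[0,0,-35],[0,0,-35],[0,0,0],[0,0,0]],"yaw":[0,0,0,0,0,0,0,0]}' 80; python3 look.py 4
```

```text
time: 3.63
ee_pos: [0.5795, -0.3311, 0.1905]
tcp_rot: [179.8, -0.2, 23.3]
wrist_force: [0.5, 0.3, -0.9]
opening: 0.0363
grasp_force: 79.9
3.6333 [ 0.5795 -0.3311  0.1905] [179.76  -0.19  23.25] 0.0363 [ 0.54  0.33 -0.87] [-2.97416455e+01  2.08279061e+01  2.42713324e+01  9.31379004e+01
  2.07168099e-03  1.27006000e+02]
[213.6 143.6] [199 131  29  27 563]
[353.9 205.6] [342 194  24  24 428]
[300.8 303.5] [292 295  17  19 164]
[275.1 338.1] [ 239  321   78   32 1402]
```

View pics/w4.png

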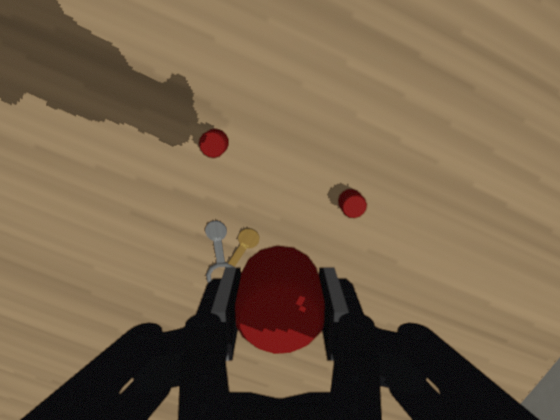

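The cap is held square between the pads, centred at (280,300). The keys and decoys are undisturbed. Next I'll carry it towards the stud for a look.

```bash
python3 -m handwheel '{"gripper":[-1,-1,-1,-1,-1,-1,-1,-1],"slide":[[0,-20,0],[6,-38,0],[6,-38,0],[6,-38,0],[6,-38,0],[6,-38,0],[6,-38,0],[0,-20,0]],"yaw":[0,0,0,0,0,0,0,0]}' 80;python3 -m handwheel '{"gripper":[-1,-1,-1],"slide":[[0,-35,0],[0,-18,0],[0,0,0]],"yaw":[0,0,0]}' 80; python3 look.py 5
```

```text
time: 4.35
ee_pos: [0.5041, -0.0668, 0.1858]
tcp_rot: [-179.9, 0.1, 23.4]
wrist_force: [-1.3, 0.7, -0.8]
opening: 0.0358
grasp_force: 80.0
time: 4.6
ee_pos: [0.483, -0.0187, 0.1861]
tcp_rot: [-179.9, 0.1, 23.4]
wrist_force: [-0.3, -0.5, 0.0]
opening: 0.0357
grasp_force: 80.0
4.6 [ 0.483  -0.0187  0.1861] [-1.7991e+02  9.0000e-02  2.3420e+01] 0.0357 [-0.33 -0.52  0.03] [-2.23875990e+00 -4.70901741e+00 -4.63824845e+00  9.01943142e+01
  3.96251223e-02  1.54343385e+02]
[554.  185.1] [547 173  13  23 229]
[278.7 323.5] [ 239  284   80   69 2970]
```

View pics/w5.png

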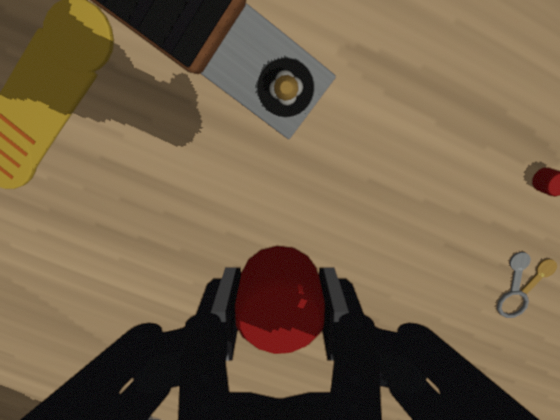

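The washer shows as a black ring centred near (285,87) with the brass stud top at (287,88). The block is up and left, and the boot insert is far left. I'll take a second view 50 mm further on and triangulate.

```bash
python3 -m handwheel '{"gripper":[-1,-1,-1,-1],"slide":[[25,0,0],[25,0,0],[0,0,0],[0,0,0]],"yaw":[0,0,0,0]}' 80; python3 look.py 6
cat > wash.py <<'E'
from h import *
def meas(c,guess):
    im=c['img'];x0,y0=[int(v)-45 for v in guess];x0=max(x0,0);y0=max(y0,0)
    p=im[y0:y0+90,x0:x0+90].astype(int)
    m=(p.max(2)<55).astype(np.uint8)
    n,l,s,ce=cv2.connectedComponentsWithStats(m)
    i=min((j for j in range(1,n) if s[j][4]>300),key=lambda j:np.hypot(*(ce[j]+[x0,y0]-guess)))
    k=cv2.findContours((l==i).astype(np.uint8),cv2.RETR_EXTERNAL,cv2.CHAIN_APPROX_NONE)[0][0]
    e=cv2.fitEllipse(cv2.convexHull(k))
    h=cv2.cvtColor(p.astype(np.uint8),cv2.COLOR_RGB2HSV)
    b=((h[...,0]>8)&(h[...,0]<28)&(h[...,1]>100)&(h[...,2]>60)).astype(np.uint8)
    yy,xx=np.nonzero(b&(np.hypot(*(np.indices(b.shape)[::-1]-np.array(e[0])[:,None,None]))<22))
    return np.array(e[0])+[x0,y0],e[1],np.array([xx.mean()+x0,yy.mean()+y0]),len(xx)
E
python3 - <<'E'
from wash import *
a=dict(np.load('w5.npz'));b=dict(np.load('w6.npz'))
A=meas(a,np.array([285,87]));g=proj(b,plane(a,A[0],.009));B=meas(b,g)
print(A,B)
print('washer',tri(a,A[0],b,B[0]),plane(a,A[0],.009),plane(b,B[0],.009))
print('brass',tri(a,A[2],b,B[2]),plane(a,A[2],.035),plane(b,B[2],.035))
S=dict(np.load('scene0.npz'));o=-b['R'].T@b['t']
print('diam',np.array(B[1])/b['fx']*(o[2]-.009))
x=b['img'][:250,130:430];cv2.imwrite('pics/c6.png',cv2.resize(x,None,fx=2,fy=2)[:,:,::-1])
E
```

```text
time: 4.98
ee_pos: [0.5311, -0.002, 0.1855]
tcp_rot: [-179.9, 0.2, 23.3]
wrist_force: [-0.2, 0.7, -0.4]
opening: 0.0356
grasp_force: 80.0
4.9833 [ 0.5311 -0.002   0.1855] [-1.7995e+02  1.5000e-01  2.3250e+01] 0.0356 [-0.22  0.67 -0.43] [-2.12329621e-01  1.82855827e+00  1.69846271e+00  9.00294568e+01
 -1.33320140e-02  1.56535587e+02]
[541.9 232. ] [531 220  22  23 348]
[279.2 317.9] [ 237  281   84   72 4477]
(array([284.99956894,  86.76286316]), (56.22947692871094, 58.77034378051758), array([285.74449339,  87.29735683]), 454) (array([280.37862396, 144.76730347]), (53.20046615600586, 53.838958740234375), array([280.8325, 148.67  ]), 400)
washer (array([0.56653887, 0.01244788, 0.00843747]), np.float64(2.7110437233270822e-05)) [0.56652009 0.01247829 0.009     ] [0.56662257 0.01245627 0.009     ]
brass (array([0.56607021, 0.01187345, 0.02699045]), np.float64(2.6024573665077362e-05)) [0.56592394 0.01198549 0.035     ] [0.56722333 0.01237853 0.035     ]
diam [0.04898317 0.04957105]
```

View pics/c6.png

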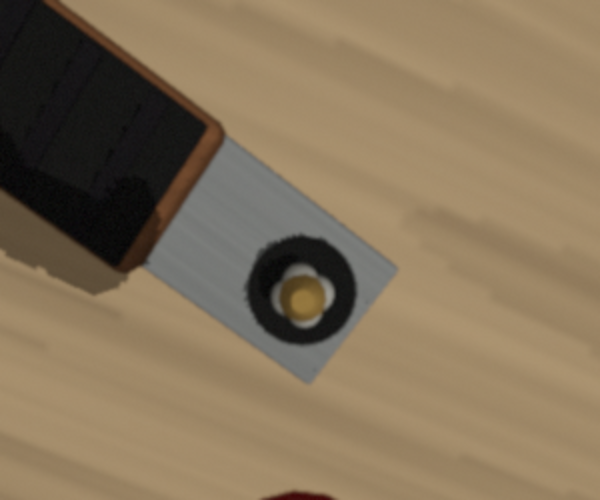

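The washer is at (0.5666, 0.0124) with its top at about 8.4 mm and a diameter of about 49 mm. That agrees with the 9 mm and 50 mm given. The crop shows the stud standing upright at its centre. Next I'll find where the cap's axis sits in the hand, from its silhouette edges.

```bash
python3 - <<'E'
from h import *
from scipy.spatial.transform import Rotation as Ro
for k,ee,yaw in [('4',[.5795,-.3311,.1905],23.25),('6',[.5311,-.002,.1855],23.25)]:
    c=dict(np.load(f'w{k}.npz'));h=cv2.cvtColor(c['img'],cv2.COLOR_RGB2HSV)
    m=(((h[...,0]<8)|(h[...,0]>170))&(h[...,1]>130)&(h[...,2]>30)).astype(np.uint8)
    n,l,s,ce=cv2.connectedComponentsWithStats(m);i=l[320,279];x,y,w,hh,_=s[i];print(s[i])
    R=Ro.from_euler('xyz',[180,0,yaw],degrees=True).as_matrix()
    T=lambda uv,z:(R.T@(plane(c,uv,z)-np.array(ee))*1000).round(1)
    zr=ee[2]-.0042
    k=cv2.findContours((l==i).astype(np.uint8),cv2.RETR_EXTERNAL,cv2.CHAIN_APPROX_NONE)[0][0][:,0]
    P=np.array([T(p+.5,zr)[:2] for p in k if p[1]<y+16])  # front rim arc
    A=np.c_[2*P,np.ones(len(P))];q=np.linalg.lstsq(A,(P**2).sum(1),rcond=None)[0]
    print('rim circle c',q[:2].round(1),'r',np.sqrt(q[2]+q[:2]@q[:2]).round(1))
    print('front rim x-19:',T((279.5,y),zr)[0]-19,' rear top x+17..19:',T((279.5,y+hh),zr+.032)[0]+17)
    print('side mid y',T((x,315),zr+.016)[1],T((x+w,315),zr+.016)[1])
E
```

```text
[ 235  246   90  108 7752]
rim circle c [-2.4 -0. ] r 18.5
front rim x-19: -2.3000000000000007  rear top x+17..19: -0.8000000000000007
side mid y -20.3 20.2
[ 235  246   90  108 7758]
rim circle c [-2.2 -0.1] r 18.3
front rim x-19: -2.3000000000000007  rear top x+17..19: -0.8000000000000007
side mid y -20.1 20.4
```

The cap's axis is 1.8 mm behind the TCP in tool x and 0 in y. The stud is therefore 40 mm ahead and 1 mm in +y, with the rim 4 mm below the TCP. I'll go to a hover just above the stud.

```bash
python3 -m handwheel '{"gripper":[-1,-1,-1,-1,-1,-1,-1,-1],"slide":[[20,1,10],[20,0,30],[0,0,30],[0,0,30],[0,0,22],[0,0,12],[0,0,0],[0,0,0]],"yaw":[0,0,0,0,0,0,0,0]}' 80; python3 - <<'E'
from workcell import sensors
import numpy as np
o=sensors.get_obs();print(o['ee_pos'].round(4),np.round(o['tcp_rot'],2))
y=np.radians(o['tcp_rot'][2]);d=np.array([.5666,.0124])-o['ee_pos'][:2]
print('remaining tool x,y mm',1000*(d@[np.cos(y),np.sin(y)])+1.8,1000*(d@[np.sin(y),-np.cos(y)]))
E
```

```text
time: 5.7
ee_pos: [0.5676, 0.0127, 0.0538]
tcp_rot: [-180.0, 0.0, 23.2]
wrist_force: [-0.0, -0.4, -0.4]
opening: 0.0358
grasp_force: 80.0
[0.5676 0.0127 0.0538] [-1.800e+02  1.000e-02  2.322e+01]
remaining tool x,y mm 0.6993027869837154 -0.09348932572758169
```

```bash
python3 -m handwheel '{"gripper":[-1,-1,-1,-1,-1,-1],"slide":[[0.7,0,6],[0,0,6],[0,0,5],[0,0,5],[0,0,0],[0,0,0]],"yaw":[0,0,0,0,0,0]}' 80
```

```text
time: 6.2
ee_pos: [0.5683, 0.0136, 0.031]
tcp_rot: [-180.0, 0.0, 23.3]
wrist_force: [1.3, 0.1, 0.4]
opening: 0.0359
grasp_force: 80.0
```

The rim is over the stud with no axial load. Now I'll press in steps.

```bash
python3 -m handwheel '{"gripper":[-1,-1,-1,-1],"slide":[[0,0,3],[0,0,3],[0,0,2],[0,0,0]],"yaw":[0,0,0,0]}' 100;python3 -m handwheel '{"gripper":[-1,-1,-1,-1],"slide":[[0,0,2],[0,0,2],[0,0,2],[0,0,0]],"yaw":[0,0,0,0]}' 100
```

```text
time: 6.53
ee_pos: [0.5682, 0.013, 0.0234]
tcp_rot: [180.0, 0.0, 23.2]
wrist_force: [-2.2, -3.6, 1.8]
opening: 0.0351
grasp_force: 100.6
time: 6.87
ee_pos: [0.5675, 0.0131, 0.016]
tcp_rot: [-180.0, 0.1, 23.2]
wrist_force: [-1.6, -4.6, -7.8]
opening: 0.0353
grasp_force: 100.3
```

Fz has turned negative, so the click has happened and the lugs are pulling the cap down. The last few mm come next, with a 0.5 mm shift to relieve the side load.

```bash
python3 -m handwheel '{"gripper":[-1,-1,-1],"slide":[[0,0.5,1],[0,0,1],[0,0,0]],"yaw":[0,0,0]}' 100;python3 -m handwheel '{"gripper":[-1,-1,-1],"slide":[[0,0,1],[0,0,0],[0,0,0]],"yaw":[0,0,0]}' 100
```

```text
time: 7.12
ee_pos: [0.5684, 0.0131, 0.0147]
tcp_rot: [-180.0, 0.0, 23.2]
wrist_force: [-2.7, -2.1, -6.0]
opening: 0.035
grasp_force: 100.5
time: 7.37
ee_pos: [0.5687, 0.0132, 0.0143]
tcp_rot: [-180.0, 0.0, 23.3]
wrist_force: [-2.5, -2.6, -2.4]
opening: 0.0354
grasp_force: 100.7
```

```bash
python3 -m handwheel '{"gripper":[-1,-1,-1],"slide":[[0,0,1],[0,0,0],[0,0,0]],"yaw":[0,0,0]}' 100;python3 -m handwheel '{"gripper":[-1,-1,-1],"slide":[[0,0,0.5],[0,0,0],[0,0,0]],"yaw":[0,0,0]}' 100
```

```text
time: 7.62
ee_pos: [0.5688, 0.0131, 0.0135]
tcp_rot: [180.0, -0.0, 23.2]
wrist_force: [-4.0, -2.5, -0.1]
opening: 0.0353
grasp_force: 101.0
time: 7.87
ee_pos: [0.5689, 0.0131, 0.0133]
tcp_rot: [180.0, -0.0, 23.3]
wrist_force: [-5.3, -2.0, 2.4]
opening: 0.0348
grasp_force: 101.5
```

```bash
python3 -m handwheel '{"gripper":[-1,-1,-1],"slide":[[-0.7,0,1],[0,0,0],[0,0,0]],"yaw":[0,0,0]}' 100;python3 -m handwheel '{"gripper":[-1,-1,-1],"slide":[[0,0,1],[0,0,0],[0,0,0]],"yaw":[0,0,0]}' 100
```

```text
time: 8.12
ee_pos: [0.5689, 0.0131, 0.0133]
tcp_rot: [180.0, -0.1, 23.3]
wrist_force: [-6.2, -1.5, 8.4]
opening: 0.035
grasp_force: 102.1
time: 8.37
ee_pos: [0.5689, 0.0131, 0.0133]
tcp_rot: [180.0, -0.2, 23.3]
wrist_force: [-10.1, -0.5, 15.7]
opening: 0.0352
grasp_force: 103.0
```

The TCP has stopped at 13.3 mm, against 13.2 mm predicted for home, so the cap is on the washer. I'll trim the push to about 10 N and ease the side load.

```bash
python3 -m handwheel '{"gripper":[-1,-1,-1,-1,-1,-1],"slide":[[-1,0,-0.6],[0,0,0],[0,0,0],[0,0,0],[0,0,0],[0,0,0]],"yaw":[0,0,0,0,0,0]}' 100; python3 - <<'E'
from workcell import sensors,camera
from h import *
o=sensors.get_obs();print(np.round(o['wrist_force'],2),o['ee_pos'],o['tcp_rot'])
D=[camera(n)['img'][y:y+90,x:x+100] for n,x,y in [('scene',210,180),('side',220,180)]]
cv2.imwrite('pics/end.png',cv2.resize(np.hstack(D),None,fx=4,fy=4,interpolation=cv2.INTER_CUBIC)[:,:,::-1])
o=sensors.get_obs();print(o['time'],np.round(o['wrist_force'],2))
E
```

```text
time: 8.87
ee_pos: [0.5684, 0.0128, 0.0133]
tcp_rot: [180.0, -0.2, 23.3]
wrist_force: [-4.7, -0.4, 8.8]
opening: 0.0357
grasp_force: 102.0
[-4.68 -0.41  8.78] [0.56844548 0.01276098 0.01326222] [179.96149982  -0.19211616  23.26521911]
8.9667 [-4.12  0.04  9.72]
```

View pics/end.png

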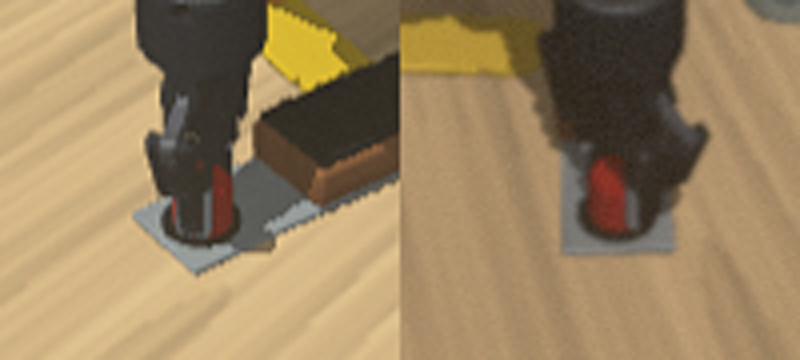

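Both halves show the red cap upright inside the gripper, with its rim all round on the black washer (scene crop (200,230), side crop (615,225)). The push is about 9 to 10 N and steady, so I'm handing in.

```bash
python3 -c "
from workcell import ticket,sensors
print(ticket.job_done());print(sensors.get_obs()['wrist_force'])"
```

```text
the job is handed in; nothing more can be done
None
the job is handed in; nothing more can be done
```

The large red cap is clicked home on the bare stud, its rim on the washer, and the gripper was still pressing it down with about 9–10 N at the last reading; the job is handed in, and no verdict came back.

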